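# Load a ballast puck into the spring magazine

### The arm

A 6-joint arm with a two-finger parallel gripper is mounted at the origin on the work surface. World frame = base frame: x ahead of the robot, y to its left, z up, the work surface at z = 0. Lengths are in mm, angles in rad, forces in N, time in s.
With the tool pointing down it reaches from about 275 to 825 mm from the base axis. Payload 4.9 kg.
Tool frame: the origin (TCP) lies at the very end of the fingers, on their centre line; the grasp point (between the pads) lies r.tcp_to_grasp behind it (r.tcp_to_grasp is the distance from the TCP to the grasp point, in mm); z points along the fingers, y is the line along which they close (so a half turn about z gives the same grasp; the last joint's range is limited). The gripper opens to 85 mm and grips with 20 to 120 N. Pads are 22 mm wide; open, the fingers measure 114 mm over their backs; the gripper's body (76 mm by 85 mm) begins 54 mm behind the grasp point. The pads swing forward as they close: fully open they stand 13 mm farther back than shut.
Start: joints at [1.129, 0.326, -0.193, 1.052, 0, 1.437], TCP at [166.624, 524.171, 231.281] pointing down, gripper open.
Joint ranges: [-2.65, 2.65], [-0.97, 1.79], [-1.3, 1.35], [-1.93, 2.1], [-1.47, 1.37], [-3.14, 3.14]. Speed limits (rad/s): [2.57, 2.57, 3.14, 3.14, 3.14, 3.14].

### API

Orientations are given as a rotation vector (axis times angle).
In Python, from rig import telemetry, cams, r gives the robot as it stands. The module is installed in compiled form; this text tells all that it offers.
- The arm moves only by the tool drive_tool, never from a script. Its argument "steps" is a list of rows, each an object with "xyz": the shift along the world's x, y, z in cm, a list of three; "angular": the turn, a rotation vector about the world's x, y, z in degrees, a list of three. In form: [{"xyz": [tx, ty, tz], "angular": [wx, wy, wz]}, ...]. A call has exactly 8 rows; each row is the pose to reach, as a shift and turn from the pose commanded when the call began; what a row does not reach only later rows make up. A row lasts 1/8 s, in which the tool goes at most 62.5 mm and 10.7 degrees, less where a joint would pass 70% of its speed; a pose out of reach is approached as far as the arm can. A call with a gripper value outside its range is refused whole. "jaw" is the opening, from -1 (shut) to 1 (fully open), set as the call begins (left out, the last holds). The fingers move at their own pace and stop on an object; "squeeze" is the grip in N (left out, the last holds). Time passes only in rows, so rows that repeat a pose let the fingers close, or fill a call up. It gives the time, the measured TCP pose, the force, the opening and the grip force at its end, in the units of the state.
- telemetry.state(): the state, without advancing time (a new reading comes with each control period).
- cams.snapshot(name): name is "side" or "top"; returns a dict with "color" (420x560x3 uint8, red, green, blue), "depth" (420x560 float32, mm along the optical axis (not along the pixel's ray), 0 where there is no reading), "fovy" (degrees; the focal length in pixels is half the picture's height over the tangent of half this angle, whatever the lens; pixels are square), "cx", "cy" (the principal point, pixels), "world_to_cam" (4x4, takes a point from world to camera coordinates). Camera axes: x right, y up, looking along -z (the intrinsics and any distortion apply to the point x, -y, -z); pixel columns grow to the right and rows downward; lengths in mm; the calibration is good to about 2 mm. A picture is of the moment at which its call begins.
- r.finish_job(): hands the job in; it is judged then, once.
The state is a dict: "time_s": time; "joints": joint angles; "dq": joint speeds; "effort": joint torques, N m; "tool_pos": TCP position; "tcp_rot": TCP orientation; "contact_force": force on the tool from outside, world axes, zero at the start; "ft_torque": the same for the moment, N m; "grip_width": opening from 0.0 (shut) to 1.0 (fully open); "grasp_force": force on a finger pad.
Only numpy, scipy, OpenCV 4.12 (cv2) and the standard library are available. Lean on these libraries where they do the work, as an engineer would, in place of code of your own. Each camera call takes 0.05 s, during which the arm holds its last target. There are 200 camera calls.

### The job

At the kart service table, load the middle-sized of the three loose steel ballast pucks into the spring magazine: set it flat in the mouth, then press it straight down against the spring until it has gone completely below the two spring catches and they have snapped in over it. Let go, so that it stays held down in the magazine on top of the puck already there.

Things in the scene. Friction and masses are not known exactly. Their poses are not given: they have to be found in the camera images.
- puck: The puck to load: a solid round steel disc, 54 mm in diameter, 30 mm thick, about 0.5 kg, flat on the table. Origin at the centre of its underside, z up. Two similar discs lie near it, also 30 mm thick, 38 and 74 mm in diameter: not wanted. Another 54 mm one is already in the magazine.
- magazine: Fixed upright open-topped cage on a dark 110 x 90 mm base. Origin: centre of its underside; the stack axis is its z (up). Its +x and -x sides each have a spring catch with two prongs sloping in and down, 104 mm high, 82 mm over both. At its corners stand four 12 mm guide rods with pointed tips, 112 mm high, 61 mm over the outsides; the sides facing +y and -y are open (37 mm) for the fingers.
- mouth (a point): On the stack axis, 92 mm above the magazine's underside: about where (within 3 mm) the centre of the puck's underside comes to rest on the prongs when set down between the rod tips (top 30 mm higher, 10 mm above the tips); its weight takes it no further. Pressed on top (10 to 20 N, briefly more) it spreads the catches, meets the loaded puck, 7 mm below this point, and pushes it down.
- catch_level (a point): On the stack axis at the catches' flat undersides, 85 mm above the magazine's underside. Push the puck's top 4 to 8 mm below this (hard stop at 10 mm): the catches snap in over its rim and hold it when the pressing ends. The pressing tool (shut fingers, say) passes between the prongs: 42 mm apart along x, free along y.
- follower (a joint): Travel of the spring follower under the stack, m, growing downward: 0 with one puck loaded, about 0.03 with two held under the catches, 0.040 at the hard stop. Its spring pushes up with about 13 N at 0 and 17 N at 0.03.
Things that resemble listed ones, but are neither listed nor needed, are in the scene too. What is shaped like the puck but orange is not meant.

How it is judged (in metres and radians):
At the end, for the whole second after the job is handed in: The 54 mm puck is at rest inside the magazine under the catches: its underside 40 to 58 mm above the magazine's origin (55 mm when it bears up on the catches), within 10 mm of the stack axis, tilted less than 10 degrees, with the follower held down by more than 24 mm (z of puck in the frame of magazine between 0.04 and 0.058 m and horizontal distance between puck and magazine below 0.01 m and angle between puck's own z axis and vertical below 0.17 rad and value of joint follower above 0.024 m and linear speed of puck below 0.02 m/s); the robot touches nothing.
It also fails if it takes over 45 s, if anything falls off the work surface, if the arm or the gripper's body presses on something with over 40 N, if the wrist force passes 120 N, or if a joint passes its speed limit or range.

## Working session

There is one attempt and no reset: what is moved stays moved. The work goes in short steps, Python scripts to look and compute and a tool call to move; the robot and the scene stay as the last step left them, time stands still between calls to the robot, and variables do not carry over. Pictures are saved under pics/ and viewed, at most 10 in all, crops included, and the job is handed in when it is done.

Besides the shell and the picture viewer there is one more tool, called after ">>>" as name(argument=value, ...), one argument or row to a line, values as JSON. drive_tool: Moves the arm, as the interface text tells. Its arguments: {"type":"object","properties":{"steps":{"type":"array","items":{"type":"object","properties":{"xyz":{"type":"array","items":{"type":"number"}},"angular":{"type":"array","items":{"type":"number"}}}}},"jaw":{"type":"number"},"squeeze":{"type":"number"}},"required":["steps"]}

```bash
mkdir -p pics; cat > h.py <<'E'
import numpy as np, cv2
from rig import telemetry, cams, r
def snap(n,f=None):
    s=cams.snapshot(n)
    if f: cv2.imwrite('pics/'+f,s["color"][:,:,::-1])
    return s
def cloud(s):
    h,w=s["depth"].shape; f=h/2/np.tan(np.radians(s["fovy"])/2)
    v,u=np.mgrid[:h,:w]; d=s["depth"]
    P=np.stack([(u-s["cx"])/f*d,-(v-s["cy"])/f*d,-d,np.ones_like(d)],-1)
    W=P@np.linalg.inv(s["world_to_cam"]).T
    W[d==0]=np.nan
    return W[...,:3]
E
python3 - <<'E'
from h import *
a=snap("top","top.png");b=snap("side","side.png")
for s in(a,b): print({k:(v if k not in("color","depth") else 0) for k,v in s.items()}, (s["depth"]==0).mean())
print(telemetry.state(), r.tcp_to_grasp)
E
```

```text
{'color': 0, 'depth': 0, 'fovy': 56.40678370467244, 'cx': 274.82672550627757, 'cy': 211.03636477700238, 'world_to_cam': array([[-1.44477026e-02, -9.99122592e-01,  3.93104268e-02,
         5.09686127e+01],
       [ 9.98312547e-01, -1.22022617e-02,  5.67729136e-02,
        -5.25290132e+02],
       [-5.62434245e-02,  4.00643304e-02,  9.97612914e-01,
        -9.36585241e+02],
       [ 0.00000000e+00,  0.00000000e+00,  0.00000000e+00,
         1.00000000e+00]])} 0.004098639455782313
{'color': 0, 'depth': 0, 'fovy': 50.53933727493289, 'cx': 282.73229499134146, 'cy': 208.70332556201035, 'world_to_cam': array([[ 9.56447320e-01, -2.91903290e-01,  9.96456816e-04,
        -4.86705005e+02],
       [ 1.64547686e-01,  5.41968559e-01,  8.24132356e-01,
        -1.88191552e+02],
       [-2.41106994e-01, -7.88075218e-01,  5.66396387e-01,
        -7.45653579e+02],
       [ 0.00000000e+00,  0.00000000e+00,  0.00000000e+00,
         1.00000000e+00]])} 0.003758503401360544
{'time_s': 0.1, 'joints': array([ 1.12880598e+00,  3.26899387e-01, -1.93452581e-01,  1.05201430e+00,
       -5.46991710e-06,  1.43656806e+00]), 'dq': array([ 6.53788756e-04,  6.42835745e-06,  3.62341433e-03,  1.46684858e-03,
       -7.84080958e-04,  2.45875337e-03]), 'effort': array([ 2.52490536e-04, -4.44238544e+01,  2.63037837e+01,  7.88823003e-03,
       -1.95400935e-04,  7.68457085e-06]), 'tool_pos': array([166.39423552, 523.68905706, 230.57589531]), 'tcp_rot': array([-4.81458206e-01, -3.10403401e+00,  2.36651731e-03]), 'contact_force': array([-1.29660464, -0.20274886, -0.47721576]), 'ft_torque': array([ 0.00762666,  0.01901326, -0.03799177]), 'grasp_force': 0.0, 'grip_width': 1.0015340195555569} 18.700000000000003
```

View pics/top.png

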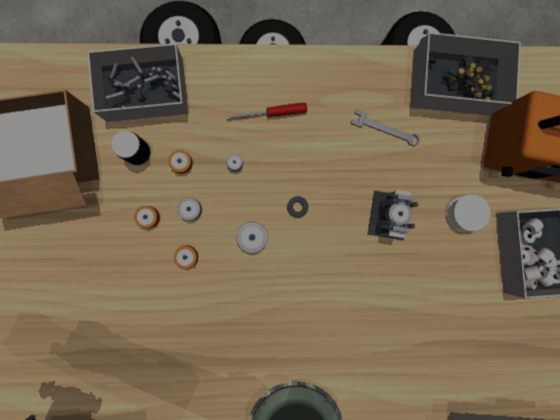

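View pics/side.png

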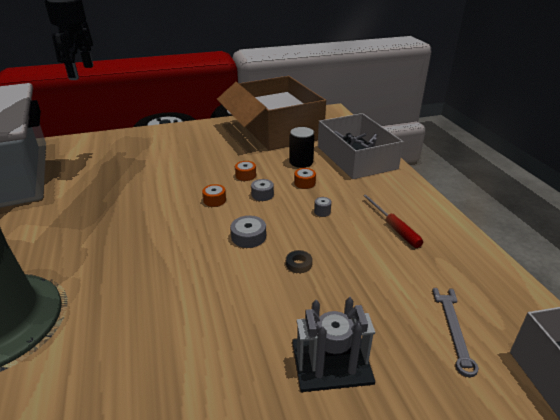

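Candidates by top pixel: grey discs at (189,209) (middle), (234,163) (small) and (252,238) (large); orange discs at (180,161), (146,216) and (185,257); a dark ring at (297,206), a can at (469,213), and the loaded puck in the magazine at (399,213). I choose (189,209), which is side pixel (262,189).

```bash
python3 - <<'E'
from h import *
a=snap("top");b=snap("side")
A=cloud(a);B=cloud(b)
def disc(W,u,v,z0=22,z1=36,R=45,name=''):
    p=W[v-30:v+31,u-30:u+31].reshape(-1,3)
    c=W[v,u]; 
    m=(p[:,2]>z0)&(p[:,2]<z1)
    q=p[m].astype(np.float32)
    _,lab=None,None
    # nearest cluster
    s=q[np.hypot(*(q[:,:2]-c[:2]).T)<R]
    (cx,cy),rad=cv2.minEnclosingCircle(s[:,:2].copy())
    print(name,u,v,'c',np.round(c,1),'circ',round(cx,1),round(cy,1),round(2*rad,1),'z',np.round(np.median(s[:,2]),1),'med',np.round(np.median(s[:,:2],0),1))
for u,v in[(189,215),(234,163),(252,243),(180,166)]: disc(A,u,v,name='top',R=40 if u!=252 else 50)
for u,v in[(262,185),(322,202),(248,226)]: disc(B,u,v,name='side',R=40 if u!=248 else 50)
for W,uv in((A,[(300,300),(100,250),(350,250)]),(B,[(150,250),(400,300),(250,300)])):
    print([np.round(W[v,u],1) for u,v in uv])
# magazine heights
for n,W in(('top',A),('side',B)):
    c=A[213,399]; m=np.hypot(W[...,0]-c[0],W[...,1]-c[1])<90
    for lo,hi in((3,25),(60,80),(80,90),(95,104),(104,120)):
        k=m&(W[...,2]>lo)&(W[...,2]<hi); q=W[k]
        if len(q)>5:print(n,lo,hi,len(q),cv2.minAreaRect(q[:,:2].astype(np.float32)),np.round(q.mean(0),1))
# upscaled crops
cr=np.hstack([cv2.resize(a["color"][185:240,355:425],(420,330),interpolation=cv2.INTER_CUBIC),cv2.resize(b["color"][160:220,225:305],(380,330),interpolation=cv2.INTER_CUBIC)])
cv2.imwrite('pics/crop.png',cr[:,:,::-1])
E
```

```text
top 189 215 c [518.  247.5  31.9] circ 532.6 250.2 53.7 z 29.7 med [532.2 249.9]
top 234 163 c [641.4 140.7  29.6] circ 643.7 141.2 37.7 z 29.4 med [643.6 140.9]
top 252 243 c [449.8  99.8  29.8] circ 463.1 101.4 73.4 z 29.8 med [463.5 101.9]
top 180 166 c [635.4 269.1  28.4] circ 647.3 272.1 53.9 z 29.8 med [647.  271.2]
side 262 185 c [532.  243.4  29.8] circ 531.2 244.8 57.2 z 30.1 med [530.2 240.6]
side 322 202 c [640.2 132.1  31.7] circ 643.9 138.2 41.8 z 30.1 med [641.8 132.4]
side 248 226 c [462.8  93.4  31.5] circ 462.4 97.6 76.2 z 30.5 med [461.3  91.3]
[array([308.6, -15. ,  -0.9]), array([438. , 465. ,   2.1]), array([ 428. , -141.3,   -2.1])]
[array([263.3, 112.4,   0.8]), array([ 6.78e+02, -1.56e+02, -2.00e-01]), array([423.9, -80.9,   1.9])]
top 3 25 706 ((505.5361328125, -237.1377716064453), (166.31007385253906, 142.07249450683594), 76.88990783691406) [ 511.6 -213.5    7.8]
top 60 80 111 ((513.9442749023438, -233.47645568847656), (53.054100036621094, 104.89903259277344), 79.32685089111328) [ 517.6 -218.6   71.1]
top 80 90 617 ((513.0938110351562, -235.5804443359375), (
[... 361 characters left out ...]
 3 25 2389 ((508.8748779296875, -260.9476623535156), (125.12081909179688, 161.02908325195312), 72.34867858886719) [ 505.3 -259.9    9.3]
side 60 80 530 ((511.1761169433594, -246.6837615966797), (50.450218200683594, 104.45142364501953), 80.14045715332031) [ 505.1 -261.7   69.7]
side 80 90 1382 ((512.3864135742188, -242.8179931640625), (58.59688186645508, 106.80612182617188), 80.5784912109375) [ 509.9 -244.4   84.8]
side 95 104 561 ((511.77056884765625, -244.64776611328125), (56.008323669433594, 82.12530517578125), 79.36927032470703) [ 512.  -243.2  100.8]
side 104 120 204 ((512.057373046875, -243.1737823486328), (58.84989929199219, 79.35599517822266), 81.95388793945312) [ 510.4 -244.9  107.1]
```

View pics/crop.png

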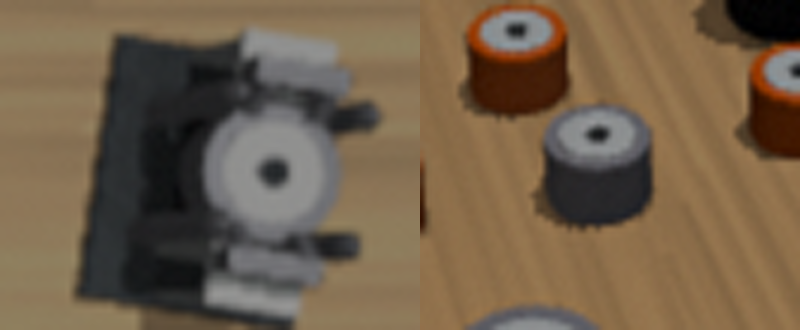

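The crop confirms the choice: the grey disc is plain steel (crop 598,165) and the nearby discs are orange. The magazine's catches lie along about world x (yaw about -11°), and its open sides face ±y. I'll go above the puck, turning the tool by +7° so that it already matches the magazine.

>>> drive_tool(
  steps=[
    {"xyz":[4.6,-3.4,0],"angular":[0,0,1]},
    {"xyz":[9.2,-6.9,0],"angular":[0,0,2]},
    {"xyz":[13.8,-10.3,0],"angular":[0,0,3]},
    {"xyz":[18.4,-13.8,-1],"angular":[0,0,4]},
    {"xyz":[23,-17.2,-2.5],"angular":[0,0,5]},
    {"xyz":[27.6,-20.7,-5],"angular":[0,0,6]},
    {"xyz":[32.2,-24.2,-7.5],"angular":[0,0,7]},
    {"xyz":[36.6,-27.6,-10],"angular":[0,0,7]},
  ],
  jaw=1,
  squeeze=60,
)

```text
time_s: 1.2
tool_pos: [534.0, 246.9, 130.5]
tcp_rot: [0.291, 3.128, 0.001]
contact_force: [0.3, 0.8, 0.8]
grip_width: 0.999
grasp_force: 0.0
```

```bash
python3 - <<'E'
from h import *
a=snap("top","t2.png");b=snap("side","s2.png")
s=telemetry.state();print(s["time_s"],s["tool_pos"],s["tcp_rot"],s["joints"],s["grip_width"])
B=cloud(b);t=s["tool_pos"]
for z0 in (125,140,155,170):
    k=(abs(B[...,2]-z0-7)<7)&(np.hypot(B[...,0]-t[0],B[...,1]-t[1])<90);q=B[k]
    if len(q)>5: print(z0,len(q),np.round(q.mean(0),1),cv2.minAreaRect(q[:,:2].astype(np.float32)))
out=np.hstack([cv2.resize(b["color"][80:220,180:340],(457,400)),cv2.resize(a["color"][150:290,110:230],(343,400))])
cv2.imwrite('pics/c2.png',out[:,:,::-1])
E
```

```text
1.3 [535.1489682  243.96705747 128.0819079 ] [-0.30125351 -3.12525749  0.0040255 ] [ 0.30312385  0.48234704 -0.23305788  0.85808967 -0.00164474  0.49531864] 0.9983534900294304
140 63 [532.2 211.8 148.3] ((535.8591918945312, 235.1345977783203), (101.90702056884766, 21.33183479309082), 79.99378967285156)
155 79 [531.5 206.9 161.3] ((537.332763671875, 235.05978393554688), (102.87601470947266, 21.303205490112305), 78.3864974975586)
170 38 [528.  188.1 174.7] ((527.3400268554688, 190.53787231445312), (12.678958892822266, 22.475202560424805), 71.87410736083984)
```

View pics/c2.png

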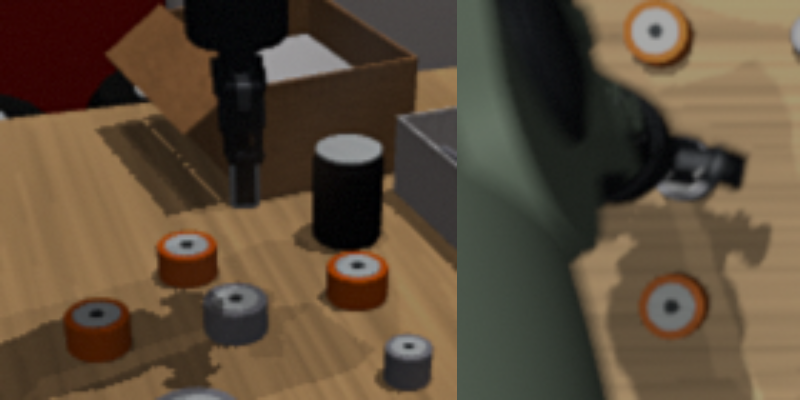

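The crop shows the gripper over the grey disc (left half 235,310) with the orange discs clear of the fingers. I descend and close.

>>> drive_tool(
  steps=[
    {"xyz":[-0.1,0.1,0],"angular":[0,0,0]},
    {"xyz":[-0.1,0.1,-1.5],"angular":[0,0,0]},
    {"xyz":[-0.1,0.1,-4.5],"angular":[0,0,0]},
    {"xyz":[-0.1,0.1,-7.5],"angular":[0,0,0]},
    {"xyz":[-0.1,0.1,-10.5],"angular":[0,0,0]},
    {"xyz":[-0.1,0.1,-12.3],"angular":[0,0,0]},
    {"xyz":[-0.1,0.1,-13],"angular":[0,0,0]},
    {"xyz":[-0.1,0.1,-13],"angular":[0,0,0]},
  ],
)

```text
time_s: 2.3
tool_pos: [531.5, 249.6, 1.4]
tcp_rot: [0.29, 3.128, 0.0]
contact_force: [0.6, -0.2, 1.3]
grip_width: 1.002
grasp_force: 0.0
```

>>> drive_tool(
  steps=[
    {"xyz":[0,0,0],"angular":[0,0,0]},
    {"xyz":[0,0,0],"angular":[0,0,0]},
    {"xyz":[0,0,0],"angular":[0,0,0]},
    {"xyz":[0,0,0],"angular":[0,0,0]},
    {"xyz":[0,0,0],"angular":[0,0,0]},
    {"xyz":[0,0,0],"angular":[0,0,0]},
    {"xyz":[0,0,0],"angular":[0,0,0]},
    {"xyz":[0,0,0],"angular":[0,0,0]},
  ],
  jaw=-1,
  squeeze=60,
)

```text
time_s: 3.3
tool_pos: [532.5, 249.1, 2.7]
tcp_rot: [0.291, 3.126, 0.0]
contact_force: [-1.5, -0.8, 5.3]
grip_width: 0.612
grasp_force: 62.7
```

>>> drive_tool(
  steps=[
    {"xyz":[0,0,1.5],"angular":[0,0,0]},
    {"xyz":[0,0,5],"angular":[0,0,0]},
    {"xyz":[0,0,10],"angular":[0,0,0]},
    {"xyz":[0,-2,15],"angular":[0,0,0]},
    {"xyz":[-0.2,-6,17],"angular":[0,0,0]},
    {"xyz":[-0.4,-11,17],"angular":[0,0,0]},
    {"xyz":[-0.7,-16,17],"angular":[0,0,0]},
    {"xyz":[-1,-21,17],"angular":[0,0,0]},
  ],
)

```text
time_s: 4.3
tool_pos: [520.9, 37.8, 171.9]
tcp_rot: [0.291, 3.128, 0.0]
contact_force: [0.7, -0.9, -3.8]
grip_width: 0.61
grasp_force: 64.5
```

>>> drive_tool(
  steps=[
    {"xyz":[0,-5,0],"angular":[0,0,0]},
    {"xyz":[-0.3,-10,0],"angular":[0,0,0]},
    {"xyz":[-0.5,-15,-0.5],"angular":[0,0,0]},
    {"xyz":[-0.7,-20,-1],"angular":[0,0,0]},
    {"xyz":[-0.9,-24,-1.5],"angular":[0,0,0]},
    {"xyz":[-1,-27,-2],"angular":[0,0,0]},
    {"xyz":[-1,-28,-2],"angular":[0,0,0]},
    {"xyz":[-1,-28,-2],"angular":[0,0,0]},
  ],
)

```text
time_s: 5.3
tool_pos: [511.4, -240.8, 151.5]
tcp_rot: [-0.292, -3.128, -0.001]
contact_force: [0.5, 1.0, -5.6]
grip_width: 0.61
grasp_force: 64.3
```

```bash
python3 - <<'E'
from h import *
a=snap("top","t3.png");b=snap("side","s3.png")
s=telemetry.state();print(s["time_s"],s["tool_pos"],s["tcp_rot"],s["contact_force"],s["grip_width"])
for n,W in(('side',cloud(b)),('top',cloud(a))):
  for lo,hi in((98,104),(104,114),(147,155),(155,165),(165,177),(177,183),(183,195)):
    k=(W[...,2]>lo)&(W[...,2]<hi)&(np.hypot(W[...,0]-512,W[...,1]+240)<70);q=W[k]
    if len(q)>5: print(n,lo,len(q),np.round(q.mean(0),1),np.round(q.min(0)[:2]),np.round(q.max(0)[:2]),[np.round(v,1) for v in cv2.minAreaRect(q[:,:2].astype(np.float32))])
out=np.hstack([cv2.resize(b["color"][230:400,260:420],(400,425)),cv2.resize(a["color"][150:290,320:450],(395,425))])
cv2.imwrite('pics/c3.png',out[:,:,::-1])
E
```

```text
5.4 [ 511.51034052 -239.68100576  151.49401408] [-2.89629999e-01 -3.12795880e+00 -1.26852300e-03] [-1.25187989  0.12193612 -4.70634539] 0.6155210003271542
side 98 457 [ 510.2 -243.6  101.8] [ 469. -276.] [ 556. -213.] [array([ 511.8, -244.7]), array([55.7, 81.8]), np.float64(80.1)]
side 104 147 [ 502.4 -251.5  107.3] [ 473. -276.] [ 551. -210.] [array([ 511.1, -245.4]), array([56.1, 73.6]), np.float64(75.2)]
side 147 61 [ 497.  -255.9  152.5] [ 485. -272.] [ 533. -237.] [array([ 504.2, -258. ]), array([23.8, 51.4]), np.float64(67.3)]
side 155 156 [ 496.7 -259.   160.3] [ 484. -280.] [ 531. -235.] [array([ 501. , -260.9]), array([31.7, 51.7]), np.float64(62.3)]
side 165 245 [ 496.3 -263.8  171. ] [ 485. -282.] [ 523. -210.] [array([ 501.5, -248.2]), array([31.2, 69.4]), np.float64(17.8)]
side 177 414 [ 498.1 -242.9  179.5] [ 485. -282.] [ 526. -208.] [array([ 502.2, -244. ]), array([72.1, 36. ]), np.float64(79.1)]
side 183 88 [ 505.5 -237.8  187.4] [ 494. -281.] [ 526. -206.] [array([ 509.5, -244.2]), array([74.2, 21.1]), np.float64(78.9)]
top 98 150 [ 504.8 -233.8  101.3] [ 471. -261.] [ 554. -204.] [array([ 512.3, -232.2]), array([55.6, 82.7]), np.float64(88.6)]
top 104 44 [ 506.1 -227.   106.6] [ 479. -260.] [ 549. -205.] [array([ 514.6, -235. ]), array([55.6, 68.2]), np.float64(84.5)]
top 147 13 [ 493.6 -220.9  152.5] [ 485. -233.] [ 504. -213.] [array([ 493.4, -221.6]), array([27.7,  4. ]), np.float64(46.3)]
top 155 23 [ 501.  -217.5  160.6] [ 485. -234.] [ 537. -204.] [array([ 510.8, -218.3]), array([52.1, 29.6]), np.float64(1.7)]
top 165 59 [ 497.8 -226.4  173.7] [ 485. -250.] [ 538. -205.] [array([ 509.2, -225.6]), array([53. , 41.8]), np.float64(10.9)]
top 177 93 [ 495.8 -232.4  178.6] [ 485. -253.] [ 538. -204.] [array([ 506.8, -236.7]), array([45.9, 47.7]), np.float64(39.9)]
```

View pics/c3.png

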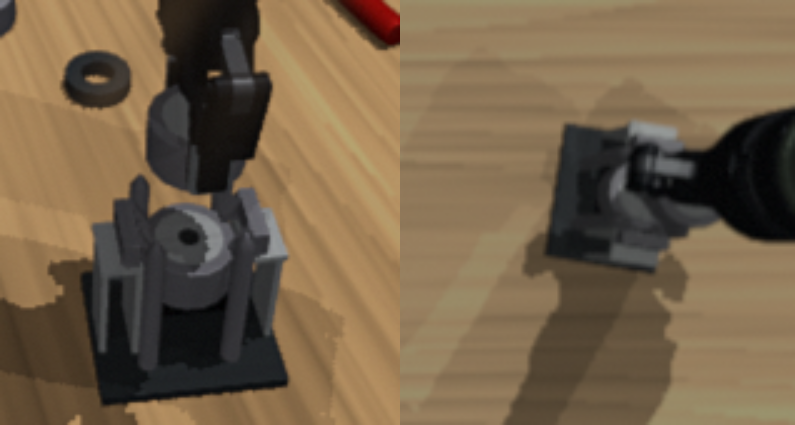

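The side half shows the held puck at (195,135), roughly centred over the cage, with the fingers on the open sides. I'll compute the relative offset within each camera.

```bash
python3 - <<'E'
from h import *
from scipy.optimize import least_squares
b=snap("side");a=snap("top")
def fit(q,R=27,c0=(512,-240)):
    f=lambda c:np.hypot(q[:,0]-c[0],q[:,1]-c[1])-R
    o=least_squares(f,c0,loss='soft_l1',f_scale=1); return np.round(o.x,1),np.round(np.median(abs(o.fun)),2),len(q)
for n,s in(('side',b),('top',a)):
    W=cloud(s); C=s["color"].astype(int).sum(-1)
    near=np.hypot(W[...,0]-512,W[...,1]+242)<45
    k=near&(W[...,2]>150)&(W[...,2]<177)
    # puck wall: brighter than black fingers
    kw=k&(C>120); print(n,'bright/all',kw.sum(),k.sum(),'held wall',fit(W[kw]))
    # rect of catches along mag axes
    th=np.radians(-10.5);ex=np.array([np.cos(th),np.sin(th)]);ey=np.array([-ex[1],ex[0]])
    q=W[(np.hypot(W[...,0]-512,W[...,1]+240)<70)&(W[...,2]>98)&(W[...,2]<116)][:,:2]-[512,-240]
    u,v=q@ex,q@ey; print('catch/rods u',np.round([u.min(),u.max()],1),'v',np.round([v.min(),v.max()],1))
    # loaded puck wall and top
    k=(np.hypot(W[...,0]-512,W[...,1]+240)<34)&(W[...,2]>80)&(W[...,2]<90); q=W[k][:,:2].astype(np.float32)
    print('loaded top encl',cv2.minEnclosingCircle(q),len(q))
    k=(np.hypot(W[...,0]-512,W[...,1]+240)<34)&(W[...,2]>56)&(W[...,2]<80); q=W[k]
    if len(q)>20:
        u=(q[:,:2]-[512,-240])@ex; q=q[abs(u)<14]; print('loaded wall',fit(q))
s=a;W=cloud(b);k=(np.hypot(W[...,0]-512,W[...,1]+240)<26)&(W[...,2]>75)&(W[...,2]<95);print('loaded z',np.median(W[k][:,2]))
E
```

```text
side bright/all 319 459 held wall (array([ 512., -241.]), np.float64(0.6), 319)
catch/rods u [-40.4  42.2] v [-32.5  25.2]
loaded top encl ((512.8383178710938, -241.62486267089844), 33.446380615234375) 927
loaded wall (array([ 512.9, -240.5]), np.float64(0.37), 215)
top bright/all 45 90 held wall (array([ 514. , -235.9]), np.float64(2.72), 45)
catch/rods u [-41.1  41.1] v [-25.9  32.9]
loaded top encl ((509.0291442871094, -236.912841796875), 29.122495651245117) 154
loaded wall (array([ 512.4, -238. ]), np.float64(0.28), 38)
loaded z 85.24667887078448
```

>>> drive_tool(
  steps=[
    {"xyz":[0.1,0.05,0],"angular":[0,0,0]},
    {"xyz":[0.1,0.05,-1.5],"angular":[0,0,0]},
    {"xyz":[0.1,0.05,-3],"angular":[0,0,0]},
    {"xyz":[0.1,0.05,-4],"angular":[0,0,0]},
    {"xyz":[0.1,0.05,-4.7],"angular":[0,0,0]},
    {"xyz":[0.1,0.05,-5.2],"angular":[0,0,0]},
    {"xyz":[0.1,0.05,-5.6],"angular":[0,0,0]},
    {"xyz":[0.1,0.05,-5.6],"angular":[0,0,0]},
  ],
)

```text
time_s: 6.5
tool_pos: [512.8, -240.4, 95.5]
tcp_rot: [0.291, 3.128, -0.0]
contact_force: [-1.1, 1.0, -2.6]
grip_width: 0.612
grasp_force: 65.0
```

>>> drive_tool(
  steps=[
    {"xyz":[0,0,-0.1],"angular":[0,0,0]},
    {"xyz":[0,0,-0.2],"angular":[0,0,0]},
    {"xyz":[0,0,-0.2],"angular":[0,0,0]},
    {"xyz":[0,0,-0.2],"angular":[0,0,0]},
    {"xyz":[0,0,-0.2],"angular":[0,0,0]},
    {"xyz":[0,0,-0.2],"angular":[0,0,0]},
    {"xyz":[0,0,-0.2],"angular":[0,0,0]},
    {"xyz":[0,0,-0.2],"angular":[0,0,0]},
  ],
)

```text
time_s: 7.5
tool_pos: [513.4, -240.6, 94.1]
tcp_rot: [0.291, 3.126, -0.001]
contact_force: [-1.3, 2.3, 5.6]
grip_width: 0.612
grasp_force: 65.1
```

>>> drive_tool(
  steps=[
    {"xyz":[0,0,0],"angular":[0,0,0]},
    {"xyz":[0,0,0],"angular":[0,0,0]},
    {"xyz":[0,0,0],"angular":[0,0,0]},
    {"xyz":[0,0,0],"angular":[0,0,0]},
    {"xyz":[0,0,0],"angular":[0,0,0]},
    {"xyz":[0,0,1],"angular":[0,0,0]},
    {"xyz":[0,0,3.5],"angular":[0,0,0]},
    {"xyz":[0,0,7],"angular":[0,0,0]},
  ],
  jaw=1,
)

```text
time_s: 8.5
tool_pos: [512.1, -240.0, 163.9]
tcp_rot: [-0.291, -3.127, -0.001]
contact_force: [0.0, -0.9, -0.2]
grip_width: 1.001
grasp_force: 0.0
```

>>> drive_tool(
  steps=[
    {"xyz":[0,0,0],"angular":[0,0,0]},
    {"xyz":[0,0,0],"angular":[0,0,0]},
    {"xyz":[0,0,0],"angular":[0,0,0]},
    {"xyz":[0,0,0],"angular":[0,0,0]},
    {"xyz":[0,0,0],"angular":[0,0,0]},
    {"xyz":[0,0,0],"angular":[0,0,0]},
    {"xyz":[0,0,0],"angular":[0,0,0]},
    {"xyz":[0,0,0],"angular":[0,0,0]},
  ],
  jaw=-1,
)

```text
time_s: 9.5
tool_pos: [512.6, -240.3, 163.3]
tcp_rot: [-0.291, -3.128, 0.0]
contact_force: [0.0, 0.1, -0.6]
grip_width: 0.001
grasp_force: 0.0
```

```bash
python3 - <<'E'
from h import *
b=snap("side")
W=cloud(b);t=telemetry.state();print(t["tool_pos"],t["grip_width"],t["contact_force"])
k=(np.hypot(W[...,0]-512,W[...,1]+240)<25)&(W[...,2]>115)&(W[...,2]<130);q=W[k]
A=np.c_[q[:,:2]-[512,-240],np.ones(len(q))];c=np.linalg.lstsq(A,q[:,2],rcond=None)[0];print(len(q),np.median(q[:,2]),c)
k=(np.hypot(W[...,0]-512,W[...,1]+240)<40)&(W[...,2]>119)&(W[...,2]<126);print(cv2.minEnclosingCircle(W[k][:,:2].astype(np.float32)))
cv2.imwrite('pics/c4.png',cv2.resize(b["color"][230:400,240:440],(600,510))[:,:,::-1])
E
```

```text
[ 512.61791828 -240.32239229  163.283524  ] -0.0026006587582783334 [ 0.58600299 -0.18380343  0.23742904]
756 123.65575578190641 [ 7.09512162e-03 -2.69268312e-02  1.23598748e+02]
((512.79833984375, -241.0487518310547), 27.937641143798828)
```

View pics/c4.png

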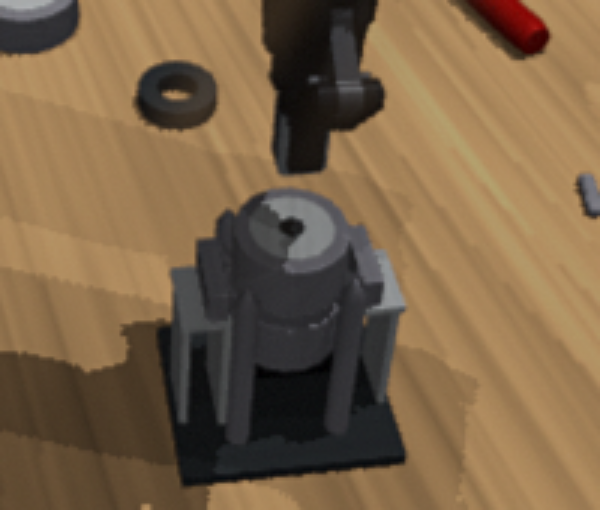

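The puck sits flat and centred on the prongs (picture 290,230), with its top at about 123 mm. Now I press.

>>> drive_tool(
  steps=[
    {"xyz":[0,0,-1.5],"angular":[0,0,0]},
    {"xyz":[0,0,-3],"angular":[0,0,0]},
    {"xyz":[0,0,-3.8],"angular":[0,0,0]},
    {"xyz":[0,0,-4.2],"angular":[0,0,0]},
    {"xyz":[0,0,-4.6],"angular":[0,0,0]},
    {"xyz":[0,0,-5],"angular":[0,0,0]},
    {"xyz":[0,0,-5.4],"angular":[0,0,0]},
    {"xyz":[0,0,-5.8],"angular":[0,0,0]},
  ],
)

```text
time_s: 10.55
tool_pos: [513.4, -241.0, 107.0]
tcp_rot: [0.291, 3.126, -0.003]
contact_force: [-2.4, 0.5, 10.8]
grip_width: -0.004
grasp_force: 5.2
```

>>> drive_tool(
  steps=[
    {"xyz":[0,0,-0.4],"angular":[0,0,0]},
    {"xyz":[0,0,-0.8],"angular":[0,0,0]},
    {"xyz":[0,0,-1.2],"angular":[0,0,0]},
    {"xyz":[0,0,-1.6],"angular":[0,0,0]},
    {"xyz":[0,0,-2],"angular":[0,0,0]},
    {"xyz":[0,0,-2.4],"angular":[0,0,0]},
    {"xyz":[0,0,-2.7],"angular":[0,0,0]},
    {"xyz":[0,0,-2.7],"angular":[0,0,0]},
  ],
)

```text
time_s: 11.55
tool_pos: [513.3, -241.0, 79.5]
tcp_rot: [0.291, 3.126, -0.002]
contact_force: [-1.6, -0.4, 7.2]
grip_width: 0.002
grasp_force: 3.6
```

>>> drive_tool(
  steps=[
    {"xyz":[0,0,-0.1],"angular":[0,0,0]},
    {"xyz":[0,0,-0.15],"angular":[0,0,0]},
    {"xyz":[0,0,-0.2],"angular":[0,0,0]},
    {"xyz":[0,0,-0.2],"angular":[0,0,0]},
    {"xyz":[0,0,-0.2],"angular":[0,0,0]},
    {"xyz":[0,0,-0.2],"angular":[0,0,0]},
    {"xyz":[0,0,-0.2],"angular":[0,0,0]},
    {"xyz":[0,0,-0.2],"angular":[0,0,0]},
  ],
)

```text
time_s: 12.55
tool_pos: [513.3, -241.1, 77.9]
tcp_rot: [0.291, 3.126, -0.003]
contact_force: [-2.4, 0.2, 9.8]
grip_width: 0.0
grasp_force: 5.3
```

>>> drive_tool(
  steps=[
    {"xyz":[0,0,0.3],"angular":[0,0,0]},
    {"xyz":[0,0,0.8],"angular":[0,0,0]},
    {"xyz":[0,0,1.5],"angular":[0,0,0]},
    {"xyz":[0,0,3],"angular":[0,0,0]},
    {"xyz":[0,0,6],"angular":[0,0,0]},
    {"xyz":[0,0,9],"angular":[0,0,0]},
    {"xyz":[0,0,12],"angular":[0,0,0]},
    {"xyz":[0,0,12],"angular":[0,0,0]},
  ],
)

```text
time_s: 13.55
tool_pos: [514.1, -241.2, 199.4]
tcp_rot: [0.291, 3.123, -0.004]
contact_force: [0.3, 0.8, -0.7]
grip_width: -0.004
grasp_force: 0.0
```

```bash
python3 - <<'E'
from h import *
b=snap("side")
W=cloud(b);t=telemetry.state();print(t["time_s"],t["tool_pos"],t["contact_force"])
k=(np.hypot(W[...,0]-512,W[...,1]+240)<20)&(W[...,2]>60)&(W[...,2]<130);q=W[k]
A=np.c_[q[:,:2]-[512,-240],np.ones(len(q))];c=np.linalg.lstsq(A,q[:,2],rcond=None)[0];print(len(q),np.percentile(q[:,2],[5,50,95]),c)
cv2.imwrite('pics/c5.png',cv2.resize(b["color"][290:400,270:400],(600,508),interpolation=cv2.INTER_CUBIC)[:,:,::-1])
E
```

```text
13.6 [ 513.27408236 -240.66461721  197.64838457] [-0.09389768 -0.12519052 -0.47502068]
470 [84.40278765 85.93006958 87.23821819] [ 8.68858344e-03 -1.25789129e-02  8.58576009e+01]
```

View pics/c5.png

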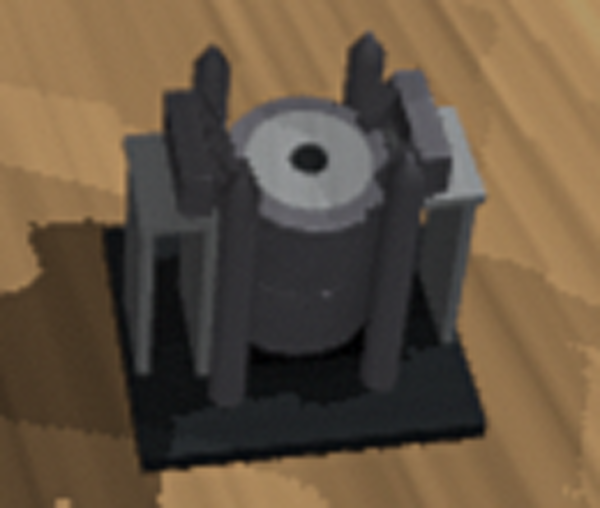

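The picture shows two stacked pucks with the seam at (310,292). The upper puck is flat under the catches with its top at about 85 mm, and the tool is well clear. I hand the job in.

```bash
python3 -c "
from rig import r
print(r.finish_job())"
```

```text
the job is handed in; nothing more can be done
None
```

The 54 mm puck is pressed in under both catches and sits flat on top of the loaded puck. The last camera check put its top at about 85–86 mm, the catch level. The tool was clear when I handed the job in at about 14 s, but no verdict was returned.

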